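# Wedge a glued temple blank tight in its clamping jig

## Task

The freshly glued temple blank lies loose in the clamping jig. Take the wedge from its rest block, stand it on its long narrow edge on the jig's bed, and drive it thin end first into the tapered gap between the fixed stop and the sliding jaw until the blank is clamped tight and the wedge stays by itself. Feel for it rather than ram it, as hard driving crushes the blank, and leave the other things on the board where they are.

Things in the scene. Friction and masses are not known exactly. Their poses are not given: they have to be found in the camera images.
- wedge_mid (a point): centre of the loose beech wedge, 50 to 85 g: 60 mm long, 30 wide, thickness tapering from 17 mm (steel-capped end) to 7 mm (thin end). It starts lying on a broad face across the rest, ends overhanging about 12 mm, to be gripped end to end. Axes: x to the thin end, y across its width, z across its thickness (up at the start). In the jig y is vertical, either way up
- wedge_tip (a point): middle of the wedge's thin end face, 30 mm from wedge_mid, same axes. Gripped end to end with the tool leaning 45 degrees toward the robot, half a turn about the tool's own axis brings the wedge from lying to standing (or grip leaning 50, set down leaning 40: they add up to 90). The face below at the start is parallel to x, the upper one slopes, so once seated x is 4.7 degrees off the jig's x
- rest: fixed wooden block on which the wedge lies, 36 mm (x, along the wedge) by 40 mm (y) by 30 mm high; origin at the centre of its underside, z up
- jig: fixed jig: plywood bed 12 mm thick, x -135 to 78 and y -50 to 80 mm from its origin, which lies on the riser below the gap's mouth. x is the direction in which the wedge is driven, z up. The bed from x -125 to -15 mm is free, for standing the wedge down before the mouth. A fence 26 mm high stands at y 58 mm; the jaw presses the blank against it
- mouth (a point): middle of the entrance of the tapered gap, on top of the bed, axes as the jig's. The gap runs 55 mm to +x between stop (-y side) and jaw (+y side), both 24 mm high. Its mouth is 9 to 13 mm wide at the start; flared lips widen it by 8 mm on each side over the 12 mm before it; its walls close in to +x with the wedge's own angle
- stop: fixed aluminium block with two bolts, 55 mm long, 24 high. Origin on the bed at the mouth, axes as the jig's; its edge at the mouth lies 6.3 mm to -y of its origin. It is bolted up to 1.3 mm nearer or farther from start to start, so the depth at which the wedge becomes tight differs by some 16 mm and must be felt
- jaw: aluminium jaw, 55 mm long, 24 high, that slides easily (under 1 N) along the jig's y. Its axes are the jig's; its origin starts 0 to 1.2 mm to +y of the jig's origin and is about 2 mm to +y when the blank is pinched. Its edge at the mouth lies 4.3 mm to +y of its own origin
- blank: loose two-layer temple blank, black below and grey on top, 100 x 28 x 18 mm, origin at the centre of its underside, on the bed between jaw and fence with 1 to 2 mm play. When clamped tight, the wedge's thin end is 25 to 50 mm past the mouth, and pushes of 12 to 20 N on its capped end move it no further (a skewed wedge binds early and creeps in over several taps); clamping force is about 1.3 times the push
- glue: bystander: small white and yellow glue bottle, 35 mm wide, 98 mm tall, origin at its underside
- bundle: bystander: bundle of dark curved temple shells, 49 by 29 by 16 mm, origin at its underside
- tape: bystander: small black roll of tape, 56 mm across, 19 mm high, origin at its underside
- riser: fixed bench riser with a grey top, 430 x 710 mm, on which all of this stands; its top is 110 mm above the table, its origin at the centre of its underside

How it is judged:
At the end, for the whole second after the job is handed in: The jaw presses on the blank with more than 5 N; the wedge stands on its narrow edge on the bed (within 0.12 rad), thin end 15 to 62 mm inside the mouth, its middle behind the thin end (contact force between jaw and blank above 5 N and (angle between wedge_mid's own y axis and vertical below 0.12 rad or angle between wedge_mid's own y axis and vertical above 3.02 rad) and x of wedge_tip in the frame of jig between 0.015 and 0.062 m and x of wedge_mid in the frame of jig below 0.03 m and z of wedge_mid in the frame of jig below 0.031 m); the robot touches nothing.
It fails at once if the blank is crushed: the jaw presses on it with more than 60 N (contact force between jaw and blank above 60 N).
It fails at once if a bystander (glue bottle, temple bundle, tape roll) is moved by more than 30 mm (distance of any of glue, bundle, tape from where it was at the start of the episode above 0.03 m).
It also fails if it takes over 51 s, if anything falls off the work surface, if the arm or the gripper's body presses on something with over 40 N, if the wrist force passes 120 N, or if a joint passes its speed limit or range.

## Robot

A 6-joint arm with a two-finger parallel gripper is mounted at the origin on a cart in front of the work surface, level with it; the furniture and walls round the work are solid. World frame = base frame: x ahead of the robot, y to its left, z up, the work surface at z = 0. Lengths are in m, angles in rad, forces in N, time in s.
With the tool pointing down it reaches from about 0.35 to 0.775 m from the base axis. Payload 5.5 kg.
Tool frame: the origin (TCP) lies at the very end of the fingers, on their centre line; the grasp point (between the pads) lies 19 mm behind it (env.tcp_to_grasp is the distance from the TCP to the grasp point, in m); y points along the fingers, x is the direction in which the jaws open and shut, and the axes are right-handed (so a half turn about y gives the same grasp; the last joint's range is limited). The gripper opens to 85 mm and grips with 20 to 120 N. Pads are 22 mm wide; open, the fingers measure 114 mm over their backs; the gripper's body (76 mm by 85 mm) begins 54 mm behind the grasp point. The pads swing forward as they close: fully open they stand 13 mm farther back than shut.
Start: joints at [-1.485, 0.313, 0.046, 1.304, 0, 1.431], TCP at [0.129, -0.56, 0.231] pointing down, gripper open.
Joint ranges: [-2.76, 2.76], [-0.86, 1.69], [-1.03, 1.26], [-2.2, 2.34], [-1.47, 1.5], [-3.14, 3.14]. Speed limits (rad/s): [2.57, 2.57, 3.14, 3.14, 3.14, 3.14].

## Interface

Orientations are given as a unit quaternion [x, y, z, w].
In Python, from station import env gives the robot as it stands.
- The arm moves only by the tool play_rows, never from a script. Its argument "series" is a list of rows, each a list of 5 numbers: the shift along the tool's x, y, z in mm, then the turn about the tool's y in degrees, then the gripper's target within -1 to 1 (shut at 1, half-way at 0, fully open at -1). In form: [[dx, dy, dz, yaw, jaw], ...]. A call has 1 to 20 rows; each row shifts and turns the commanded pose from where the row before left it, along the tool's axes as they then stand; what a row does not reach is not made up. A row lasts 1/12 s, in which the tool goes at most 41.7 mm and 7.16 degrees, less where a joint would pass 70% of its speed; a pose out of reach is approached as far as the arm can. A call with a gripper value outside its range is refused whole. The fingers move at their own pace and stop on an object; "force" is the grip in N (left out, the last holds). Time passes only in rows, so rows that do not move let the fingers close. It gives the time, the measured TCP pose, the force and the opening at its end, in the units of the state.
- env.sense(): the state, without advancing time (a new reading comes with each control period).
- env.camera(name): name is "scene" or "top" or "wrist"; returns the picture (400x640x3 uint8, red, green, blue); there is no depth.
- env.camera_model(name): a dict with "fx", "fy", "cx", "cy" (pixels), "dist" ([k1, k2, p1, p2, k3] as OpenCV has them; the pictures are not rectified), "origin" and "rotation" of the camera in the world. Camera axes: x right, y down, z forward; pixel columns grow to the right and rows downward; lengths in m; the calibration is good to about 2 mm. A picture is of the moment at which its call begins: read the wrist's pose just before it. camera_model takes no time and is no camera call; for the wrist camera it gives the pose at the moment of the call.
- env.sign_off(): hands the job in, once; it reports no verdict.
The state is a dict: "clock": time; "q": joint angles; "joint_vel": joint speeds; "tau": joint torques, N m; "position": TCP position; "eef_rot": TCP orientation; "wrist_force": force on the tool from outside, world axes, zero at the start; "torque": the same for the moment, N m; "grip_width": finger opening in m.
Only numpy, scipy, OpenCV 4.12 (cv2) and the standard library are available. Lean on these libraries where they do the work, as an engineer would, in place of code of your own. Each camera call takes 0.05 s, during which the arm holds its last target. There are 200 camera calls.

## Working session

There is one attempt and no reset: what is moved stays moved. The work goes in short steps, Python scripts to look and compute and a tool call to move; the robot and the scene stay as the last step left them, time stands still between calls to the robot, and variables do not carry over. Pictures are saved under pics/ and viewed, about 8 in all and at most 12, crops included, and the job is handed in when it is done.

Besides the shell and the picture viewer there is one more tool, called after ">>>" as name(argument=value, ...), one argument or row to a line, values as JSON. play_rows: Moves the arm, as the interface text tells. Its arguments: {"type":"object","properties":{"series":{"type":"array","items":{"type":"array","items":{"type":"number"}}},"force":{"type":"number"}},"required":["series"]}

```bash
ls; mkdir -p pics; python3 - <<'E'
from station import env
import cv2
s=env.sense();print({k:(v if isinstance(v,float) else [round(float(x),4) for x in v]) for k,v in s.items()})
print(env.tcp_to_grasp)
for n in("scene","top"):
    print(n,env.camera_model(n)); cv2.imwrite(f"pics/{n}0.png",env.camera(n)[:,:,::-1])
E
```

```text
pics
{'clock': 0.0, 'q': [-1.4846, 0.314, 0.0449, 1.3036, -0.0, 1.4312], 'joint_vel': [-0.0009, -0.0011, -0.0019, -0.0004, -0.0003, -0.0028], 'tau': [0.0002, -48.0631, 29.8532, 0.0192, -0.0001, -0.0], 'position': [0.1287, -0.5599, 0.2304], 'eef_rot': [-0.5527, 0.441, -0.44, 0.5536], 'wrist_force': [0.2097, 0.3969, 0.5277], 'torque': [0.0334, -0.0272, -0.0049], 'grip_width': 0.08556320628112764}
0.0187
scene {'fx': 381.69854188835393, 'fy': 381.69854188835393, 'cx': 324.15202348860737, 'cy': 197.17541342024504, 'dist': array([-0.07884462,  0.        ,  0.        ,  0.        ,  0.        ]), 'origin': array([-0.0599302 ,  0.52754171,  0.623823  ]), 'rotation': array([-0.40229433,  0.78239847, -0.42347483,  0.2160578 ])}
top {'fx': 417.320904436935, 'fy': 417.320904436935, 'cx': 325.29797291518855, 'cy': 208.13570287333422, 'dist': array([0.01548955, 0.        , 0.        , 0.        , 0.        ]), 'origin': array([0.43895482, 0.07295029, 1.09529763]), 'rotation': array([ 0.71107415, -0.69859698,  0.05489833, -0.05763669])}
```

View pics/top0.png

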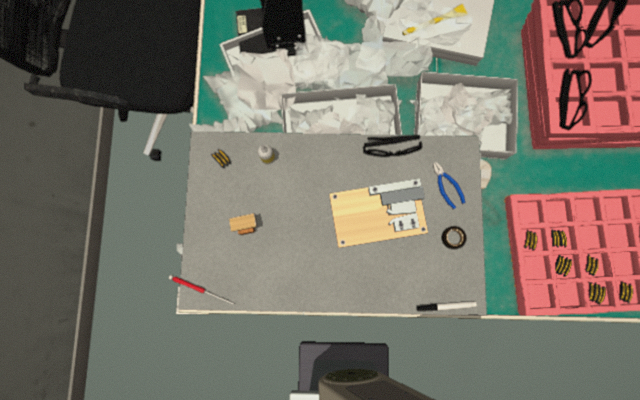

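View pics/scene0.png

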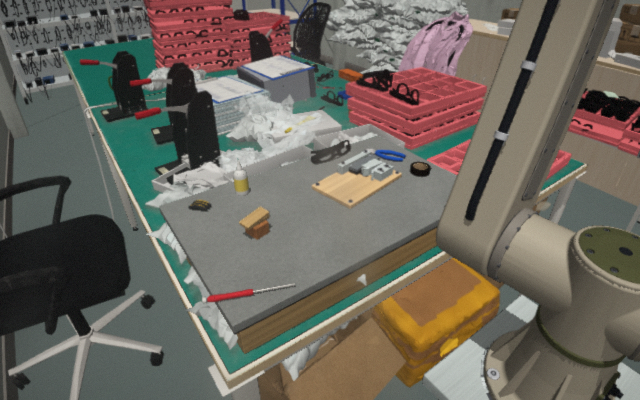

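The top view shows the wedge on its rest near (243,224), the jig's bed spanning (331,193)–(426,235), and the gap opening to image right. I'll enlarge both.

```bash
python3 - <<'E'
import cv2,numpy as np
a=cv2.imread("pics/top0.png")
j=cv2.resize(a[172:252,325:435],None,fx=7,fy=7,interpolation=cv2.INTER_CUBIC)
cv2.imwrite("pics/jig_crop.png",j[:560,:770])
s=cv2.imread("pics/scene0.png")
w1=cv2.resize(a[205:245,220:270],None,fx=8,fy=8,interpolation=cv2.INTER_CUBIC)
w2=cv2.resize(s[200:245,230:280],None,fx=7,fy=7,interpolation=cv2.INTER_CUBIC)
c=np.zeros((320,760,3),np.uint8);c[:320,:400]=w1;c[:315,405:755]=w2
cv2.imwrite("pics/wedge_crop.png",c)
E
```

```text
(no output)
```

View pics/jig_crop.png

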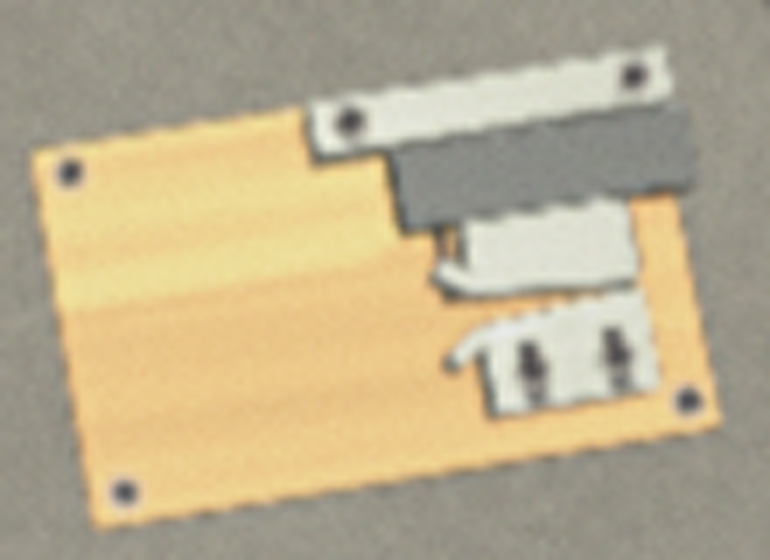

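View pics/wedge_crop.png

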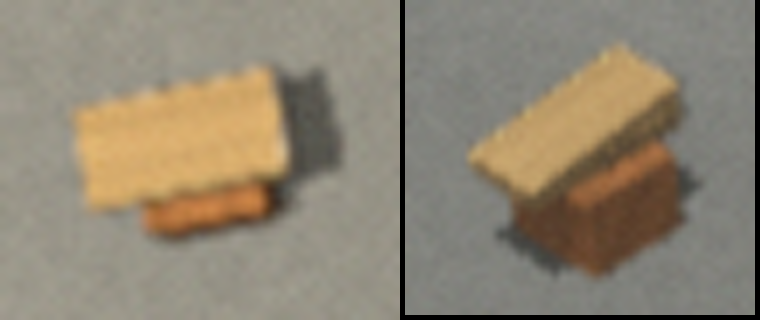

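```bash
cat > h.py <<'E'
import numpy as np,cv2
from scipy.spatial.transform import Rotation as R
from station import env
def plane(name,uv,z,m=None):
    m=m or env.camera_model(name); K=np.array([[m['fx'],0,m['cx']],[0,m['fy'],m['cy']],[0,0,1]])
    n=cv2.undistortPoints(np.array([[uv]],float),K,np.array(m['dist']))[0,0]
    r=np.array(m['rotation']); r=R.from_quat(r) if r.ndim==1 else R.from_matrix(r)
    d=r.apply([n[0],n[1],1]); o=np.array(m['origin']); return o+d*(z-o[2])/d[2]
def st():
    s=env.sense(); r=R.from_quat(s['eef_rot']).as_matrix()
    print('t',round(s['clock'],2),'p',np.round(s['position'],4),'F',np.round(s['wrist_force'],1),'w',round(s['grip_width'],4),'q',np.round(s['q'],3))
    print('X',np.round(r[:,0],3),'Y',np.round(r[:,1],3),'Z',np.round(r[:,2],3)); return s,r
E
python3 - <<'E'
from h import *
print([x for x in dir(env) if x[0]!='_'])
T=lambda p,z:plane("top",((p[0]+.0)/7+325-.43,p[1]/7+172-.43),z)
for n,p,z in [('TL',(33,152),.122),('BL',(97,525),.122),('BR',(720,425),.122),('fenceTL',(307,100),.148),('stopBR',(660,390),.146),('stopBL',(493,417),.146),('stopmouth',(483,350),.146),('lipstop',(448,362),.146),('lipjaw',(437,270),.146),('jawR',(635,285),.146),('stopTR',(645,290),.146)]: print(n,np.round(T(p,z),4))
W=lambda p,z:plane("top",(p[0]/8+220-.44,p[1]/8+205-.44),z)
for n,p,z in [('TLthin',(75,105),.147),('BLthin',(90,210),.147),('TR',(270,65),.157),('BR',(290,175),.157)]: print(n,np.round(W(p,z),4))
S=lambda p,z:plane("scene",((p[0]-405)/7+230-.43,p[1]/7+200-.43),z)
for n,p,z in [('L',(470,155),.147),('front',(535,195),.147),('back',(620,45),.157),('right',(682,85),.157)]: print(n,np.round(S(p,z),4))
E
```

```text
['MotionError', 'camera', 'camera_model', 'sense', 'sign_off', 'tcp_to_grasp']
TL [0.6312 0.0693 0.122 ]
BL [0.5053 0.046  0.122 ]
BR [ 0.5423 -0.1615  0.122 ]
fenceTL [ 0.6452 -0.021   0.148 ]
stopBR [ 0.5509 -0.1364  0.146 ]
stopBL [ 0.5411 -0.082   0.146 ]
stopmouth [ 0.563  -0.0789  0.146 ]
lipstop [ 0.5589 -0.0674  0.146 ]
lipjaw [ 0.5893 -0.064   0.146 ]
jawR [ 0.5854 -0.1289  0.146 ]
stopTR [ 0.5838 -0.1321  0.146 ]
TLthin [0.5653 0.2985 0.147 ]
BLthin [0.5351 0.2926 0.147 ]
TR [0.5763 0.2414 0.157 ]
BR [0.545  0.2343 0.157 ]
L [0.5579 0.3013 0.147 ]
front [0.5291 0.2941 0.147 ]
back [0.57   0.2437 0.157 ]
right [0.5402 0.2384 0.157 ]
```

>>> play_rows(
  series=[
    [0, -35, 0, 2.6, -1],
    [0, -35, 0, 0, -1],
    [-26, -8, 30, 0, -1],
    [-26, -8, 30, 0, -1],
    [-26, -8, 30, 0, -1],
    [-26, -8, 30, 0, -1],
    [-26, -8, 30, 0, -1],
    [-26, -8, 30, 0, -1],
    [-26, -8, 30, 0, -1],
    [-26, -8, 30, 0, -1],
    [-26, -8, 30, 0, -1],
    [-26, -8, 30, 0, -1],
    [-26, -8, 30, 0, -1],
    [-26, -8, 30, 0, -1],
    [-26, -8, 30, 0, -1],
    [-26, -8, 30, 0, -1],
    [-26, -8, 30, 0, -1],
    [-26, -8, 30, 0, -1],
    [-26, -8, 30, 0, -1],
    [-26, -8, 30, 0, -1],
  ],
)

```text
clock: 1.77
position: [0.5767, -0.0012, 0.4454]
eef_rot: [0.543, -0.453, 0.453, -0.543]
wrist_force: [1.5, -1.1, 0.7]
grip_width: 0.0852
```

```bash
python3 - <<'E'
from h import *
st()
E
```

```text
t 1.77 p [ 0.5767 -0.0012  0.4454] F [ 1.5 -1.1  0.7] w 0.0852 q [-0.141  0.387  0.683  1.867 -0.     2.82 ]
X [ 0.18  -0.984  0.   ] Y [-0. -0. -1.] Z [ 0.984  0.18  -0.   ]
```

>>> play_rows(
  series=[
    [-26, 0, 31, 0, -1],
    [-26, 0, 31, 0, -1],
    [-26, 0, 31, 0, -1],
    [-26, 0, 31, 0, -1],
    [0, 0, 40, 0, -1],
    [0, 0, 40, 0, -1],
    [0, 0, 40, 0, -1],
    [0, 0, 40, 0, -1],
    [0, 0, 0, 0, -1],
  ],
)

```text
clock: 2.52
position: [0.7563, 0.1297, 0.377]
eef_rot: [-0.519, 0.43, -0.474, 0.567]
wrist_force: [0.4, -0.5, -0.6]
grip_width: 0.0854
```

```bash
python3 - <<'E'
from h import *
st()
E
```

```text
t 2.52 p [0.7563 0.1297 0.377 ] F [ 0.4 -0.5 -0.6] w 0.0854 q [0.063 0.814 1.26  1.925 0.007 3.024]
X [ 0.18  -0.984  0.004] Y [ 0.091  0.012 -0.996] Z [0.979 0.179 0.092]
```

>>> play_rows(
  series=[
    [-15, -30, 20, 0, -1],
    [-15, -30, 20, 0, -1],
    [-15, -30, 20, 0, -1],
    [-15, -30, 20, 0, -1],
    [-15, -30, 20, 0, -1],
    [-15, -30, 20, 0, -1],
    [0, 0, 0, 0, -1],
  ],
)

```text
clock: 3.1
position: [0.7197, 0.2126, 0.4834]
eef_rot: [-0.471, 0.39, -0.506, 0.608]
wrist_force: [-0.4, 0.5, 1.0]
grip_width: 0.0852
```

```bash
python3 - <<'E'
from h import *
st()
E
```

```text
t 3.1 p [0.7197 0.2126 0.4834] F [-0.4  0.5  1. ] w 0.0852 q [ 1.810e-01  6.780e-01  1.265e+00  1.904e+00 -1.000e-03  3.137e+00]
X [ 0.184 -0.983  0.002] Y [ 0.247  0.044 -0.968] Z [0.951 0.178 0.251]
```

>>> play_rows(
  series=[
    [0, -30, 25, 0, -1],
    [0, -30, 25, 0, -1],
    [0, -30, 25, 0, -1],
    [0, -30, 25, 0, -1],
    [0, -30, 25, 0, -1],
    [0, -30, 25, 0, -1],
    [0, -30, 25, 0, -1],
    [0, -30, 25, 0, -1],
    [0, 0, 0, 0, -1],
  ],
)

```text
clock: 3.85
position: [0.7012, 0.1906, 0.6081]
eef_rot: [-0.4, 0.336, -0.544, 0.656]
wrist_force: [-0.9, 0.6, 0.1]
grip_width: 0.0853
```

```bash
python3 - <<'E'
from h import *
st()
E
```

```text
t 3.85 p [0.7012 0.1906 0.6081] F [-0.9  0.6  0.1] w 0.0853 q [0.146 0.521 1.265 1.844 0.022 3.111]
X [ 0.183 -0.983 -0.006] Y [ 0.445  0.088 -0.891] Z [0.877 0.16  0.453]
```

>>> play_rows(
  series=[
    [-3, -30, 25, 0, -1],
    [-3, -30, 25, 0, -1],
    [-3, -30, 25, 0, -1],
    [-3, -30, 25, 0, -1],
    [-3, -30, 25, 0, -1],
    [-3, -30, 25, 0, -1],
    [-3, -30, 25, 0, -1],
    [-3, -30, 25, 0, -1],
    [-3, -30, 25, 0, -1],
    [-3, -30, 25, 0, -1],
    [0, 0, 0, 0, -1],
  ],
)

```text
clock: 4.77
position: [0.6229, 0.19, 0.7693]
eef_rot: [-0.306, 0.261, -0.581, 0.708]
wrist_force: [-1.0, -0.2, 0.6]
grip_width: 0.0852
```

```bash
python3 - <<'E'
from h import *
st()
E
```

```text
t 4.77 p [0.6229 0.19   0.7693] F [-1.  -0.2  0.6] w 0.0852 q [0.158 0.308 1.265 1.786 0.033 3.127]
X [ 0.189 -0.982 -0.015] Y [ 0.662  0.138 -0.737] Z [0.726 0.13  0.676]
```

>>> play_rows(
  series=[
    [-5, -30, 25, 0, -1],
    [-5, -30, 25, 0, -1],
    [0, 0, 0, -7, -1],
    [0, 0, 0, -7, -1],
    [0, 0, 0, -7, -1],
    [0, 0, 0, -7, -1],
    [0, 0, 0, -7, -1],
    [0, 0, 0, -7, -1],
    [0, 0, 0, -7, -1],
    [0, 0, 0, -7, -1],
    [0, 0, 0, -7, -1],
    [0, 0, 0, -7, -1],
    [0, 0, 0, -7, -1],
    [0, 0, 0, -7, -1],
    [0, 0, 0, -7, -1],
    [0, 0, 0, -7, -1],
    [0, 0, 0, -7, -1],
    [0, 0, 0, -7, -1],
    [0, 0, 0, -7, -1],
  ],
)

```text
clock: 6.35
position: [0.6041, 0.1925, 0.7965]
eef_rot: [0.651, 0.492, 0.047, -0.575]
wrist_force: [-0.5, -0.4, -0.5]
grip_width: 0.0856
```

```bash
python3 - <<'E'
from h import *
st()
E
```

```text
t 6.35 p [0.6041 0.1925 0.7965] F [-0.5 -0.4 -0.5] w 0.0856 q [0.169 0.27  1.265 1.775 0.028 1.054]
X [0.511 0.588 0.627] Y [ 0.695  0.147 -0.703] Z [-0.506  0.796 -0.334]
```

>>> play_rows(
  series=[
    [0, 0, 0, -6.9, -1],
    [0, 0, 0, -6.9, -1],
    [0, 0, 0, -6.9, -1],
    [0, 0, 0, -6.9, -1],
    [0, 0, 0, -6.9, -1],
    [0, 0, 0, -6.9, -1],
    [0, 0, 0, -6.9, -1],
    [0, 0, 0, -6.9, -1],
    [0, 0, 0, -6.9, -1],
    [5.8, 21.9, 32.4, 0, -1],
    [5.8, 21.9, 32.4, 0, -1],
    [5.8, 21.9, 32.4, 0, -1],
    [5.8, 21.9, 32.4, 0, -1],
    [5.8, 21.9, 32.4, 0, -1],
    [5.8, 21.9, 32.4, 0, -1],
    [5.8, 21.9, 32.4, 0, -1],
    [5.8, 21.9, 32.4, 0, -1],
    [5.8, 21.9, 32.4, 0, -1],
    [5.8, 21.9, 32.4, 0, -1],
    [0, 0, 0, 0, -1],
  ],
)

```text
clock: 8.02
position: [0.528, 0.2286, 0.4525]
eef_rot: [0.579, 0.713, -0.307, -0.249]
wrist_force: [-1.8, -1.7, -7.6]
grip_width: 0.0855
```

```bash
python3 - <<'E'
from h import *
s,r=st()
g=np.array([.553,.268,.1445]);G=g+.0187*r[:,1]
print(np.round(r.T@(G-.1*r[:,1]-s['position'])*1000,1))
E
```

```text
t 8.02 p [0.528  0.2286 0.4525] F [-1.8 -1.7 -7.6] w 0.0855 q [ 0.304 -0.275 -0.311  0.779 -0.067  0.071]
X [-0.205  0.979  0.   ] Y [ 0.672  0.141 -0.727] Z [-0.711 -0.149 -0.687]
[ 33.4 164.9 188. ]
```

>>> play_rows(
  series=[
    [4.8, 23.5, 27, 0, -1],
    [4.8, 23.5, 27, 0, -1],
    [4.8, 23.5, 27, 0, -1],
    [4.8, 23.5, 27, 0, -1],
    [4.8, 23.5, 27, 0, -1],
    [4.8, 23.5, 27, 0, -1],
    [4.8, 23.5, 27, 0, -1],
    [0, 0, 0, 0, -1],
    [0, 0, 0, 0, -1],
  ],
)

```text
clock: 8.77
position: [0.5154, 0.261, 0.2259]
eef_rot: [0.583, 0.718, -0.295, -0.241]
wrist_force: [0.3, -0.6, -0.4]
grip_width: 0.0854
```

```bash
python3 - <<'E'
from h import *
s,r=st()
g=np.array([.553,.268,.1445]);G=g+.0187*r[:,1]
print(np.round(r.T@(G-.1*r[:,1]-s['position'])*1000,1))
m=env.camera_model("wrist");print(m)
cv2.imwrite("pics/wr1.png",env.camera("wrist")[:,:,::-1])
E
```

```text
t 8.77 p [0.5154 0.261  0.2259] F [ 0.3 -0.6 -0.4] w 0.0854 q [ 0.401 -0.173 -0.831  0.133 -0.136  0.141]
X [-0.204  0.979  0.003] Y [ 0.694  0.147 -0.705] Z [-0.69  -0.142 -0.709]
[-1.1  3.2 30.8]
{'fx': 329.6566233242299, 'fy': 329.6566233242299, 'cx': 321.3921545666948, 'cy': 195.42872065920585, 'dist': array([-0.01270293,  0.        ,  0.        ,  0.        ,  0.        ]), 'origin': array([0.35909763, 0.22756409, 0.26785602]), 'rotation': array([0.53586764, 0.6581713 , 0.41112021, 0.3326208 ])}
```

View pics/wr1.png

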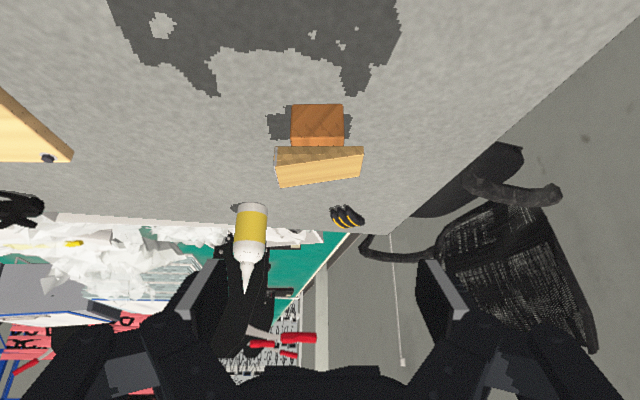

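```bash
python3 - <<'E'
from h import *
s,r=st()
a=plane("wrist",(274,147),.14);b=plane("wrist",(364,148),.14)
print(a,b,np.linalg.norm(a-b),(b-a)/np.linalg.norm(a-b))
c=plane("wrist",(279,188),.157);d=plane("wrist",(362,178),.147);print(c,d,(a+b+c+d)/4)
g=(a+b+c+d)/4; print(np.round(r.T@(g+.0187*r[:,1]-s['position'])*1000,1))
E
```

```text
t 8.82 p [0.5171 0.2615 0.229 ] F [ 0.5 -0.3 -0.3] w 0.0855 q [ 0.401 -0.175 -0.828  0.132 -0.136  0.141]
X [-0.204  0.979  0.004] Y [ 0.698  0.148 -0.701] Z [-0.687 -0.14  -0.713]
[0.55450113 0.23534965 0.14      ] [0.54325072 0.29706649 0.14      ] 0.06273388306726423 [-0.17933552  0.98378797  0.        ]
[0.58294792 0.24228565 0.157     ] [0.57297826 0.30489445 0.147     ] [0.56341951 0.26989906 0.146     ]
[ -1.5 110.5  26.2]
```

>>> play_rows(
  series=[
    [0, 10, 16, 0, -1],
    [0, 10, 16, 0, -1],
    [-1, 25, 0, 0, -1],
    [-1, 25, 0, 0, -1],
    [0, 20, 0, 0, -1],
    [0, 13, 0, 0, -1],
    [0, 6, 0, 0, -1],
    [0, 0, 0, 0, -1],
    [0, 0, 0, 0, -1],
  ],
  force=50,
)

```text
clock: 9.57
position: [0.5702, 0.2704, 0.128]
eef_rot: [0.584, 0.718, -0.293, -0.241]
wrist_force: [0.5, -0.0, 0.3]
grip_width: 0.0859
```

```bash
python3 - <<'E'
from h import *
s,r=st()
g=np.array([.556,.268,.145])
print('grasp pt',s['position']-.0187*r[:,1],np.round(r.T@(g+.0187*r[:,1]-s['position'])*1000,1))
cv2.imwrite("pics/wr2.png",env.camera("wrist")[:,:,::-1])
E
```

```text
t 9.57 p [0.5702 0.2704 0.128 ] F [ 0.5 -0.   0.3] w 0.0859 q [ 0.371  0.092 -0.897 -0.204 -0.116  0.12 ]
X [-0.203  0.979  0.003] Y [ 0.697  0.147 -0.702] Z [-0.688 -0.14  -0.712]
grasp pt [0.55718687 0.26763269 0.14110511] [ 0.6 -3.5 -2. ]
```

View pics/wr2.png

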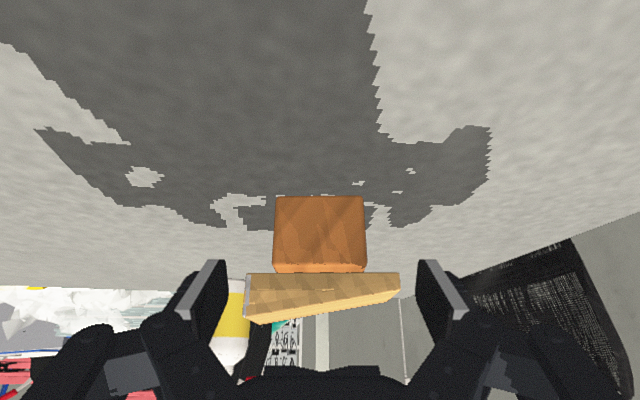

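The wedge (245–400, rows 272–325) sits centred between the pads (inner edges at columns 225 and 418). I'm closing now.

>>> play_rows(
  series=[
    [0, 0, 0, 0, 1],
    [0, 0, 0, 0, 1],
    [0, 0, 0, 0, 1],
    [0, 0, 0, 0, 1],
    [0, 0, 0, 0, 1],
    [0, 0, 0, 0, 1],
    [0, -3, -3, 0, 1],
    [0, -10, -10, 0, 1],
    [0, -20, -20, 0, 1],
    [0, -20, -20, 0, 1],
    [0, 0, 0, 0, 1],
  ],
  force=60,
)

```text
clock: 10.53
position: [0.5707, 0.2708, 0.2078]
eef_rot: [0.584, 0.719, -0.291, -0.239]
wrist_force: [1.2, 0.9, 0.4]
grip_width: 0.0588
```

```bash
python3 - <<'E'
from h import *
s,r=st()
o=np.array([.577,-.077,.122]);ex=np.array([.178,-.984,0]);
t=o-.070*ex;t[2]=.122+.015
print('target mid',t,'delta world',t-(s['position']-.0187*r[:,1]))
E
```

```text
t 10.53 p [0.5707 0.2708 0.2078] F [1.2 0.9 0.4] w 0.0588 q [ 0.371 -0.042 -0.783  0.037 -0.116  0.119]
X [-0.204  0.979  0.004] Y [ 0.701  0.149 -0.697] Z [-0.683 -0.139 -0.717]
target mid [ 0.56454 -0.00812  0.137  ] delta world [ 0.00692675 -0.27618196 -0.08381336]
```

>>> play_rows(
  series=[
    [-15, -2, 2, 0, 1],
    [-30, -4, 4, 0, 1],
    [-32, -4.5, 4.5, 0, 1],
    [-32, -4.5, 4.5, 0, 1],
    [-32, -4.5, 4.5, 0, 1],
    [-32, -4.5, 4.5, 0, 1],
    [-32, -4.5, 4.5, 0, 1],
    [-32, -4.5, 4.5, 0, 1],
    [-27, -3, 3, 0, 1],
    [0, 0, 0, 0, 1],
  ],
)

```text
clock: 11.37
position: [0.5721, -0.0043, 0.1994]
eef_rot: [0.586, 0.715, -0.295, -0.242]
wrist_force: [0.1, -0.1, -0.2]
grip_width: 0.0589
```

```bash
python3 - <<'E'
from h import *
s,r=st()
E
```

```text
t 11.37 p [ 0.5721 -0.0043  0.1994] F [ 0.1 -0.1 -0.2] w 0.0589 q [-0.347 -0.152 -0.872  0.141  0.378 -0.404]
X [-0.197  0.98   0.001] Y [ 0.695  0.141 -0.705] Z [-0.691 -0.138 -0.709]
```

>>> play_rows(
  series=[
    [0, 0, 0, 4, 1],
    [0, 0, 0, 7, 1],
    [0, 0, 0, 7, 1],
    [0, 0, 0, 7, 1],
    [0, 0, 0, 7, 1],
    [0, 0, 0, 7, 1],
    [0, 0, 0, 7, 1],
    [0, 0, 0, 7, 1],
    [0, 0, 0, 7, 1],
    [0, 0, 0, 7, 1],
    [0, 0, 0, 7, 1],
    [0, 0, 0, 7, 1],
    [0, 0, 0, 7, 1],
    [0, 0, 0, 7, 1],
    [0, 0, 0, 7, 1],
    [0, 0, 0, 7, 1],
    [0, 0, 0, 7, 1],
    [0, 0, 0, 7, 1],
    [0, 0, 0, 7, 1],
    [0, 0, 0, 7, 1],
  ],
)

```text
clock: 13.03
position: [0.5709, 0.0014, 0.1984]
eef_rot: [-0.487, -0.035, -0.435, 0.756]
wrist_force: [-0.2, 0.2, -1.1]
grip_width: 0.0589
```

>>> play_rows(
  series=[
    [0, 0, 0, 7, 1],
    [0, 0, 0, 7, 1],
    [0, 0, 0, 7, 1],
    [0, 0, 0, 7, 1],
    [0, 0, 0, 7, 1],
    [0, 0, 0, 7, 1],
    [0, 0, 0, 5, 1],
    [0, 0, 0, 0, 1],
    [0, 0, 0, 0, 1],
  ],
)

```text
clock: 13.78
position: [0.5711, 0.0013, 0.1985]
eef_rot: [-0.275, 0.266, -0.592, 0.709]
wrist_force: [0.8, -0.6, -1.3]
grip_width: 0.0592
```

```bash
python3 - <<'E'
from h import *
s,r=st()
cv2.imwrite("pics/wr3.png",env.camera("wrist")[:,:,::-1])
g=s['position']-.0187*r[:,1]
o=np.array([.577,-.077,.122]);ex=np.array([.178,-.984,0]);ey=np.array([.984,.178,0])
print('jig frame grasp',ex@(g-o),ey@(g-o),g[2]-.122,'X in jig',ex@r[:,0],ey@r[:,0])
E
```

```text
t 13.78 p [0.5711 0.0013 0.1985] F [ 0.8 -0.6 -1.3] w 0.0592 q [-0.338 -0.153 -0.874  0.14   0.377  2.808]
X [ 0.157 -0.986 -0.051] Y [ 0.693  0.147 -0.705] Z [0.703 0.076 0.707]
jig frame grasp -0.07766309911936305 -0.0051671022324793125 0.08971457641289615 X in jig 0.9984612597446438 -0.020869423165152945
```

View pics/wr3.png

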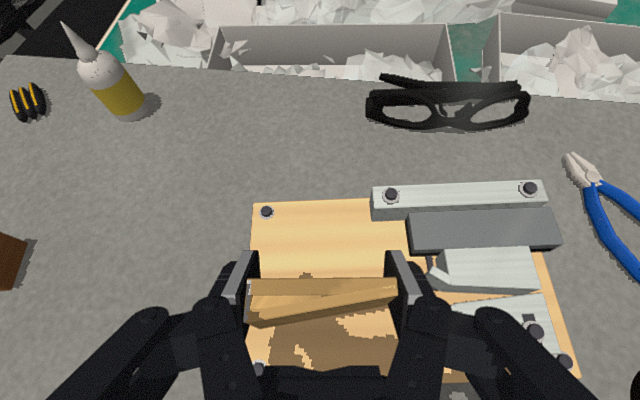

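>>> play_rows(
  series=[
    [0.6, 10, -7, 0, 1],
    [0.6, 13, -9, 0, 1],
    [0.6, 13, -9, 0, 1],
    [0.6, 8, -6, 0, 1],
    [0.6, 5.4, -4.4, 0, 1],
    [0, 0, 0, 0, 1],
    [0, 0, 0, 0, 1],
  ],
)

```text
clock: 14.42
position: [0.5812, 0.0025, 0.1386]
eef_rot: [-0.275, 0.267, -0.593, 0.709]
wrist_force: [0.1, -0.4, -0.5]
grip_width: 0.0586
```

```bash
cat >> h.py <<'E'
o=np.array([.577,-.077,.122]);ex=np.array([.178,-.984,0]);ey=np.array([.984,.178,0])
def jg():
    s,r=st(); g=s['position']-.0187*r[:,1]; F=np.array(s['wrist_force'])
    print('grasp in jig',np.round([ex@(g-o)*1e3,ey@(g-o)*1e3,(g[2]-.122)*1e3],1),'X',np.round([ex@r[:,0],ey@r[:,0]],3),'F jig',np.round([ex@F,ey@F,F[2]],1))
    return s,r
E
python3 - <<'E'
from h import *
jg(); a=env.camera("top")
cv2.imwrite("pics/top3.png",cv2.resize(a[165:255,320:440],None,fx=6,fy=6,interpolation=cv2.INTER_CUBIC)[:,:,::-1])
E
```

```text
t 14.42 p [0.5812 0.0025 0.1386] F [ 0.1 -0.4 -0.5] w 0.0586 q [-0.326 -0.028 -0.958 -0.071  0.369  2.82 ]
X [ 0.156 -0.986 -0.052] Y [ 0.693  0.147 -0.705] Z [0.704 0.074 0.707]
grasp in jig [-77.1   5.   29.8] X [ 0.998 -0.022] F jig [ 0.4 -0.  -0.5]
```

View pics/top3.png

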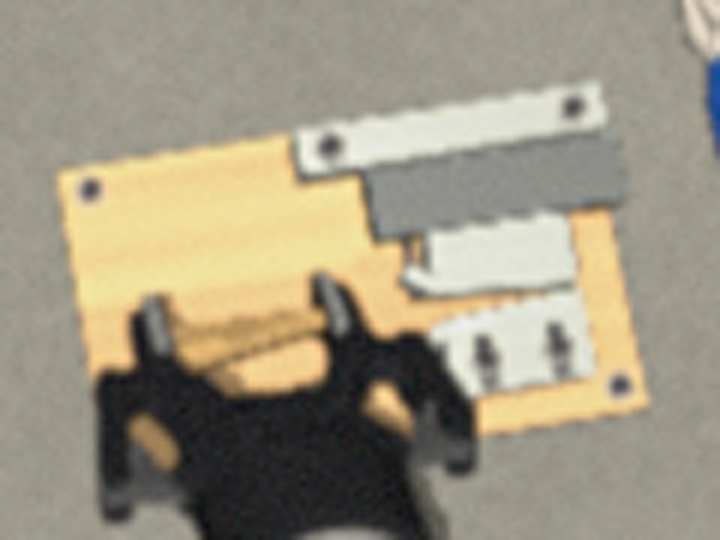

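```bash
python3 - <<'E'
from h import *
for n,p in [('tip',(322,322)),('capflat',(172,322)),('capslope',(180,372))]:
    P=plane("top",(p[0]/6+319.58,p[1]/6+164.58),.166)-o; print(n,np.round([ex@P*1e3,ey@P*1e3],1))
for n,p,z in [('stopedge',(432,325),.146),('jaw lip',(403,278),.146),('jaw flat end',(578,282),.146),('stop end',(582,290),.146),('BRcorner',(648,407),.122)]:
    P=plane("top",(p[0]/6+319.58,p[1]/6+164.58),z)-o; print(n,np.round([ex@P*1e3,ey@P*1e3],1))
E
```

```text
tip [-47.8  -1.4]
capflat [-103.2    7.6]
capslope [-103.5  -11.4]
stopedge [-3.9 -6.9]
jaw lip [-11.5  12.7]
jaw flat end [54.3  0.4]
stop end [55.2 -2.9]
BRcorner [ 77.3 -49.5]
```

>>> play_rows(
  series=[
    [0.2, 2.8, -2.8, 0, 1],
    [0.1, 2.1, -2.1, 0, 1],
    [0.1, 1.4, -1.4, 0, 1],
    [0, 0, 0, 0, 1],
    [0, 0, 0, 0, 1],
  ],
)

```text
clock: 14.88
position: [0.5812, 0.0024, 0.1299]
eef_rot: [-0.274, 0.267, -0.593, 0.709]
wrist_force: [-0.6, 0.3, -0.9]
grip_width: 0.0585
```

```bash
python3 -c "
from h import *
jg()"
```

```text
t 14.88 p [0.5812 0.0024 0.1299] F [-0.6  0.3 -0.9] w 0.0585 q [-0.326 -0.01  -0.971 -0.104  0.369  2.821]
X [ 0.155 -0.987 -0.052] Y [ 0.694  0.146 -0.705] Z [0.703 0.073 0.707]
grasp in jig [-77.    5.1  21.1] X [ 0.998 -0.023] F jig [-0.4 -0.5 -0.9]
```

>>> play_rows(
  series=[
    [0, 1, -1, 0, 1],
    [0, 1, -1, 0, 1],
    [0, 0, 0, 0, 1],
  ],
)

```text
clock: 15.13
position: [0.5812, 0.0026, 0.1269]
eef_rot: [-0.274, 0.267, -0.593, 0.709]
wrist_force: [-0.4, 0.5, -0.6]
grip_width: 0.0588
```

>>> play_rows(
  series=[
    [0, 0.7, -0.7, 0, 1],
    [0, 0, 0, 0, 1],
  ],
)

```text
clock: 15.3
position: [0.5814, 0.0026, 0.1263]
eef_rot: [-0.274, 0.266, -0.593, 0.709]
wrist_force: [0.7, 0.7, 0.3]
grip_width: 0.0588
```

>>> play_rows(
  series=[
    [0, 0.7, -0.7, 0, 1],
    [0, 0, 0, 0, 1],
  ],
)

```text
clock: 15.47
position: [0.5819, 0.0025, 0.1261]
eef_rot: [-0.274, 0.266, -0.593, 0.709]
wrist_force: [-2.2, 0.5, 2.5]
grip_width: 0.0587
```

>>> play_rows(
  series=[
    [0, 0, 0, 0, -0.8],
    [0, 0, 0, 0, -0.8],
    [0, 0, 0, 0, -0.8],
    [0, 0, 0, 0, -0.8],
    [0, 0, 0, 0, -0.8],
    [0, -2, 0, 0, -0.8],
    [0, -10, 0, 0, -0.8],
    [0, -25, 0, 0, -0.8],
    [0, -30, 0, 0, -0.8],
    [0, -25, 0, 0, -0.8],
    [0, 0, 0, 0, -0.8],
  ],
)

```text
clock: 16.38
position: [0.5169, -0.0114, 0.1935]
eef_rot: [-0.274, 0.265, -0.594, 0.709]
wrist_force: [0.7, -0.8, 0.6]
grip_width: 0.077
```

```bash
python3 - <<'E'
from h import *
s,r=jg(); a=env.camera("top"); b=env.camera("wrist")
A=cv2.resize(a[165:255,325:405],None,fx=5,fy=5,interpolation=cv2.INTER_CUBIC)
B=cv2.resize(b[:,120:520],(400,400)); c=np.zeros((450,800,3),np.uint8);c[:,:400]=A;c[:400,400:]=B
cv2.imwrite("pics/rel.png",c[:,:,::-1])
E
```

```text
t 16.38 p [ 0.5169 -0.0114  0.1935] F [ 0.7 -0.8  0.6] w 0.077 q [-0.435 -0.266 -0.963  0.191  0.439  2.73 ]
X [ 0.154 -0.987 -0.05 ] Y [ 0.697  0.145 -0.702] Z [0.7   0.074 0.71 ]
grasp in jig [-74.9 -60.8  84.7] X [ 0.998 -0.024] F jig [0.9 0.5 0.6]
```

View pics/rel.png

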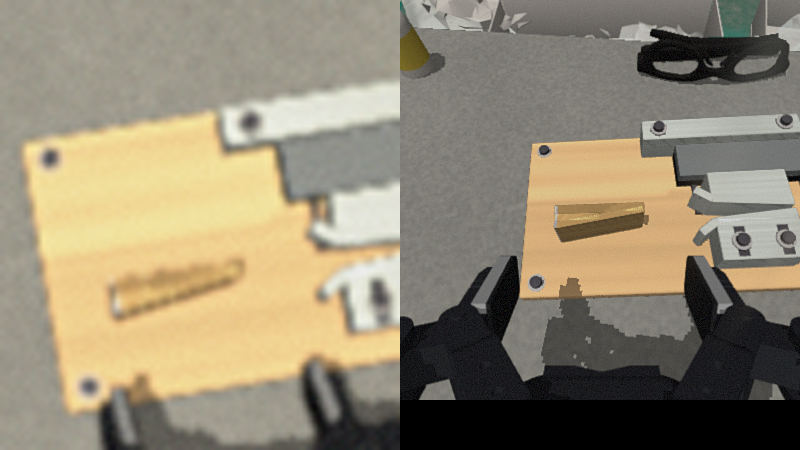

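```bash
python3 - <<'E'
from h import *
s,r=jg()
for n,p,z in [('tip',(243,267),.152),('capflat',(112,284),.152),('capslope',(117,318),.152)]:
    P=plane("top",(p[0]/5+324.6,p[1]/5+164.6),z)-o; print(n,np.round([ex@P*1e3,ey@P*1e3],1))
print('ex in tool',np.round(r.T@ex,4),'ey',np.round(r.T@ey,4),'up',np.round(r.T@[0,0,1],4))
t=o-.134*ex+.007*ey+[0,0,.013]
print(np.round(r.T@(t-s['position'])*1e3,1), np.round(r.T@(t+[0,0,.06]-.02*ey-s['position'])*1e3,1))
E
```

```text
t 16.48 p [ 0.518  -0.0115  0.1916] F [-0.3  0.3  1. ] w 0.0767 q [-0.434 -0.26  -0.964  0.185  0.438  2.732]
X [ 0.154 -0.987 -0.05 ] Y [ 0.696  0.145 -0.703] Z [0.701 0.073 0.709]
grasp in jig [-74.7 -59.7  82.7] X [ 0.998 -0.024] F jig [-0.4 -0.3  1. ]
tip [-46.    0.8]
capflat [-106.2    2.7]
capslope [-106.6  -13. ]
ex in tool [ 0.9984 -0.0182  0.0527] ey [-0.0241  0.711   0.7027] up [-0.0503 -0.7029  0.7095]
[-57.3  78.8  -5.7] [-59.9  22.4  22.8]
```

>>> play_rows(
  series=[
    [-30, 11, 11, 0, 1],
    [-30, 11, 12, 0, 1],
    [0, 0, 0, 0, 1],
    [0, 0, 0, 0, 1],
    [0, 0, 0, 0, 1],
    [1, 20, -10, 0, 1],
    [1, 20, -10, 0, 1],
    [0.6, 16, -8, 0, 1],
    [0, 0, 0, 0, 1],
    [0, 0, 0, 0, 1],
  ],
)

```text
clock: 17.32
position: [0.5581, 0.056, 0.1324]
eef_rot: [-0.275, 0.269, -0.593, 0.708]
wrist_force: [0.1, 0.0, -0.3]
grip_width: -0.0
```

```bash
python3 - <<'E'
from h import *
s,r=jg(); p=s['position']-o; print('tcp jig',np.round([ex@p*1e3,ey@p*1e3,p[2]*1e3],1)); print('ex in tool',np.round(r.T@ex,4))
E
```

```text
t 17.32 p [0.5581 0.056  0.1324] F [ 0.1  0.  -0.3] w -0.0 q [-0.195 -0.068 -1.023 -0.126  0.281  2.925]
X [ 0.153 -0.987 -0.054] Y [ 0.691  0.146 -0.708] Z [0.706 0.071 0.704]
grasp in jig [-133.8   -8.1   23.7] X [ 0.998 -0.025] F jig [-0.   0.1 -0.3]
tcp jig [-134.2    5.1   10.4]
ex in tool [ 0.9982 -0.0203  0.0557]
```

>>> play_rows(
  series=[
    [8, -1.5, 2, 0, 1],
    [8, -0.2, 0.5, 0, 1],
    [8, -0.2, 0.5, 0, 1],
    [8, -0.2, 0.5, 0, 1],
    [8, -0.2, 0.5, 0, 1],
    [8, -0.2, 0.5, 0, 1],
    [0, 0, 0, 0, 1],
  ],
)

```text
clock: 17.9
position: [0.5689, 0.0074, 0.1378]
eef_rot: [-0.274, 0.266, -0.594, 0.708]
wrist_force: [0.5, 0.7, 0.4]
grip_width: 0.0001
```

```bash
cat >> h.py <<'E'
def chk(f=None):
    s,r=jg(); p=s['position']-o; print('tcp jig',np.round([ex@p*1e3,ey@p*1e3,p[2]*1e3],1),'ex',np.round(r.T@ex,3))
    if f:
        a=env.camera("top"); b=env.camera("wrist")
        A=cv2.resize(a[165:255,325:405],None,fx=5,fy=5,interpolation=cv2.INTER_CUBIC)
        B=cv2.resize(b[:,120:520],(400,400)); c=np.zeros((450,800,3),np.uint8);c[:,:400]=A;c[:400,400:]=B
        cv2.imwrite(f,c[:,:,::-1])
E
python3 -c "
from h import *
chk('pics/p1.png')"
```

```text
t 17.9 p [0.5689 0.0074 0.1378] F [0.5 0.7 0.4] w 0.0001 q [-0.322 -0.054 -0.986 -0.079  0.365  2.825]
X [ 0.153 -0.987 -0.051] Y [ 0.695  0.144 -0.704] Z [0.702 0.072 0.708]
grasp in jig [-84.2  -6.2  28.9] X [ 0.998 -0.025] F jig [-0.6  0.6  0.4]
tcp jig [-84.5   7.1  15.8] ex [ 0.998 -0.018  0.054]
```

View pics/p1.png

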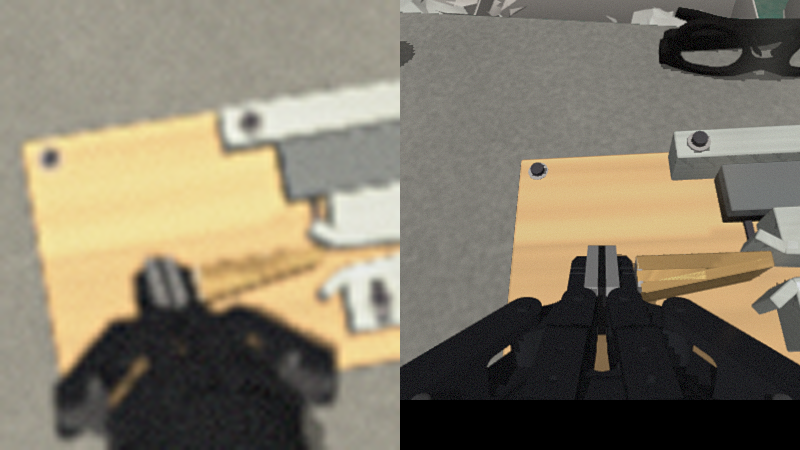

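>>> play_rows(
  series=[
    [5, 0.2, 0, 0, 1],
    [5, 0.2, 0, 0, 1],
    [5, 0.2, 0, 0, 1],
    [5, 0.2, 0, 0, 1],
    [0, 0, 0, 0, 1],
  ],
)

```text
clock: 18.42
position: [0.5721, -0.0112, 0.1354]
eef_rot: [-0.274, 0.266, -0.593, 0.708]
wrist_force: [0.7, -0.7, -0.1]
grip_width: 0.0001
```

>>> play_rows(
  series=[
    [3, 0.2, 0, 0, 1],
    [3, 0.2, 0, 0, 1],
    [3, 0.2, 0, 0, 1],
    [0, 0, 0, 0, 1],
  ],
)

```text
clock: 18.75
position: [0.5737, -0.0194, 0.1345]
eef_rot: [-0.274, 0.266, -0.593, 0.709]
wrist_force: [0.7, 0.4, 0.4]
grip_width: 0.0
```

```bash
python3 -c "
from h import *
chk()"
```

```text
t 18.75 p [ 0.5737 -0.0194  0.1345] F [0.7 0.4 0.4] w 0.0 q [-0.389 -0.029 -0.967 -0.062  0.41   2.769]
X [ 0.155 -0.987 -0.052] Y [ 0.694  0.146 -0.705] Z [0.703 0.073 0.707]
grasp in jig [-56.9  -6.2  25.7] X [ 0.998 -0.024] F jig [-0.2  0.8  0.4]
tcp jig [-57.3   7.   12.5] ex [ 0.998 -0.02   0.054]
```

>>> play_rows(
  series=[
    [2, 0, 0.1, 0, 1],
    [2, 0, 0.1, 0, 1],
    [2, 0, 0.1, 0, 1],
    [0, 0, 0, 0, 1],
  ],
)

```text
clock: 19.08
position: [0.5748, -0.025, 0.1345]
eef_rot: [-0.274, 0.266, -0.593, 0.709]
wrist_force: [0.5, 1.4, 0.9]
grip_width: -0.0003
```

>>> play_rows(
  series=[
    [2, 0, 0.1, 0, 1],
    [2, 0, 0.1, 0, 1],
    [0, 0, 0, 0, 1],
  ],
)

```text
clock: 19.33
position: [0.5754, -0.0272, 0.1345]
eef_rot: [-0.274, 0.267, -0.591, 0.71]
wrist_force: [0.6, 8.0, 2.3]
grip_width: -0.0002
```

>>> play_rows(
  series=[
    [2, 0, 0.1, 0, 1],
    [2, 0, 0.1, 0, 1],
    [0, 0, 0, 0, 1],
  ],
)

```text
clock: 19.58
position: [0.576, -0.0286, 0.1347]
eef_rot: [-0.273, 0.267, -0.589, 0.712]
wrist_force: [0.7, 16.1, 4.1]
grip_width: -0.0002
```

>>> play_rows(
  series=[
    [0, 0, 0, 0, 1],
    [0, 0, 0, 0, 1],
    [0, 0, 0, 0, 1],
  ],
)

```text
clock: 19.83
position: [0.576, -0.0286, 0.1347]
eef_rot: [-0.273, 0.266, -0.59, 0.712]
wrist_force: [0.9, 14.2, 4.1]
grip_width: 0.0
```

>>> play_rows(
  series=[
    [-8, 0, 0, 0, 1],
    [-8, 0, 0, 0, 1],
    [0, 0, 0, 0, 1],
    [0, 0, 0, 0, 1],
  ],
)

```text
clock: 20.17
position: [0.5735, -0.0168, 0.1349]
eef_rot: [-0.275, 0.266, -0.593, 0.708]
wrist_force: [0.2, 0.3, -0.8]
grip_width: 0.0001
```

```bash
python3 -c "
from h import *
chk()
a=env.camera('wrist');b=env.camera('top')
A=cv2.resize(a[150:350,280:560],(560,400));B=cv2.resize(b[185:235,365:435],(560,400),interpolation=cv2.INTER_CUBIC)
c=np.vstack([A[:,:],B])[:, :];c=cv2.resize(c,(420,600));cv2.imwrite('pics/p2.png',np.hstack([A[:, :400],cv2.resize(B,(400,400))])[:,:,::-1])"
```

```text
t 20.17 p [ 0.5735 -0.0168  0.1349] F [ 0.2  0.3 -0.8] w 0.0001 q [-0.382 -0.031 -0.968 -0.062  0.405  2.774]
X [ 0.155 -0.987 -0.052] Y [ 0.694  0.146 -0.705] Z [0.703 0.073 0.707]
grasp in jig [-59.5  -6.   26.1] X [ 0.998 -0.023] F jig [-0.3  0.2 -0.8]
tcp jig [-59.9   7.2  12.9] ex [ 0.998 -0.02   0.053]
```

View pics/p2.png

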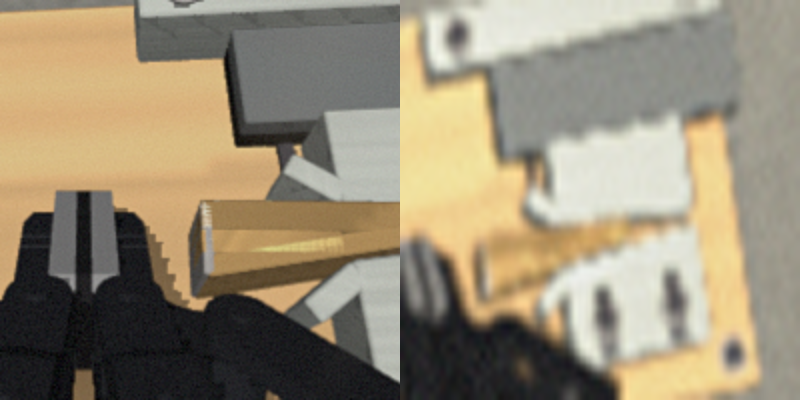

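>>> play_rows(
  series=[
    [5, 0, 0.2, 0, 1],
    [4, 0, 0.2, 0, 1],
    [2, 0, 0.1, 0, 1],
    [2, 0, 0.1, 0, 1],
    [1, 0, 0, 0, 1],
    [1, 0, 0, 0, 1],
    [0, 0, 0, 0, 1],
  ],
)

```text
clock: 20.85
position: [0.5765, -0.03, 0.1351]
eef_rot: [-0.273, 0.267, -0.591, 0.71]
wrist_force: [1.1, 8.1, 2.1]
grip_width: 0.0003
```

>>> play_rows(
  series=[
    [1, 0, 0, 0, 1],
    [0, 0, 0, 0, 1],
  ],
)

```text
clock: 21.02
position: [0.5766, -0.0303, 0.1351]
eef_rot: [-0.273, 0.266, -0.591, 0.711]
wrist_force: [1.0, 9.3, 2.3]
grip_width: -0.0001
```

>>> play_rows(
  series=[
    [1, 0, 0, 0, 1],
    [0, 0, 0, 0, 1],
  ],
)

```text
clock: 21.18
position: [0.5768, -0.0306, 0.1351]
eef_rot: [-0.273, 0.266, -0.59, 0.711]
wrist_force: [0.4, 10.6, 2.8]
grip_width: 0.0001
```

>>> play_rows(
  series=[
    [1.5, 0, 0, 0, 1],
    [1.5, 0, 0, 0, 1],
    [1, 0, 0, 0, 1],
    [0, 0, 0, 0, 1],
  ],
)

```text
clock: 21.52
position: [0.5774, -0.0321, 0.1353]
eef_rot: [-0.272, 0.266, -0.588, 0.713]
wrist_force: [2.0, 20.0, 5.2]
grip_width: -0.0003
```

>>> play_rows(
  series=[
    [-7, 0, 0, 0, 1],
    [-6, 0, 0, 0, 1],
    [0, 0, 0, 0, 1],
  ],
)

```text
clock: 21.77
position: [0.5749, -0.0242, 0.1348]
eef_rot: [-0.275, 0.267, -0.593, 0.709]
wrist_force: [-1.3, -0.4, -0.9]
grip_width: -0.0001
```

>>> play_rows(
  series=[
    [5, 0, 0.1, 0, 1],
    [4, 0, 0.1, 0, 1],
    [2, 0, 0.1, 0, 1],
    [2, 0, 0.1, 0, 1],
    [1, 0, 0, 0, 1],
    [1, 0, 0, 0, 1],
    [0, 0, 0, 0, 1],
  ],
)

```text
clock: 22.35
position: [0.577, -0.0337, 0.1348]
eef_rot: [-0.272, 0.268, -0.588, 0.714]
wrist_force: [-5.5, 21.7, 9.9]
grip_width: -0.0005
```

>>> play_rows(
  series=[
    [-6, 0, 0, 0, 1],
    [-6, 0, 0, 0, 1],
    [0, -2, 2, 0, 1],
    [0, -3, 3, 0, 1],
    [0, 0, 0, 0, 1],
  ],
)

```text
clock: 22.77
position: [0.5771, -0.0291, 0.1437]
eef_rot: [-0.274, 0.266, -0.594, 0.708]
wrist_force: [0.4, -1.0, 0.9]
grip_width: -0.0
```

```bash
python3 -c "
from h import *
chk()
a=env.camera('wrist');s=env.camera('scene')
A=cv2.resize(a[150:390,250:570],(640,480))[:, :400];B=cv2.resize(s[140:220,300:420],(600,400),interpolation=cv2.INTER_CUBIC)[:,100:500]
cv2.imwrite('pics/p3.png',np.hstack([A[:400],B])[:,:,::-1])"
```

```text
t 22.77 p [ 0.5771 -0.0291  0.1437] F [ 0.4 -1.   0.9] w -0.0 q [-0.409 -0.037 -0.943 -0.025  0.422  2.752]
X [ 0.154 -0.987 -0.051] Y [ 0.695  0.145 -0.704] Z [0.702 0.073 0.709]
grasp in jig [-46.7  -4.7  34.8] X [ 0.998 -0.024] F jig [1.  0.2 0.9]
tcp jig [-47.1   8.6  21.7] ex [ 0.998 -0.019  0.053]
```

View pics/p3.png

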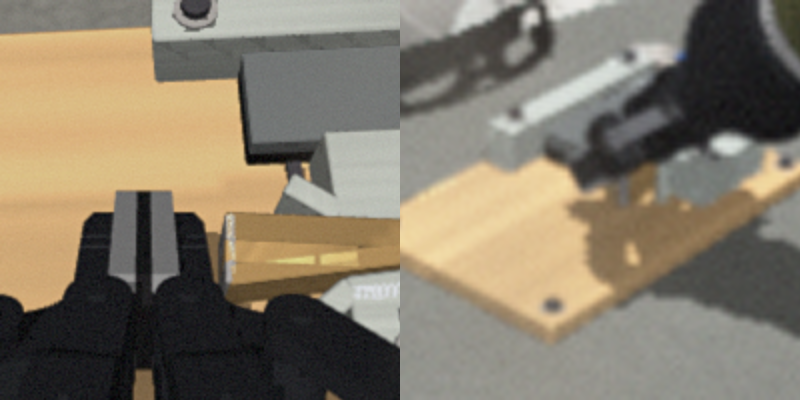

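>>> play_rows(
  series=[
    [1.5, 0, 0.1, 0, 1],
    [1.5, 0, 0.1, 0, 1],
    [1.5, 0, 0.1, 0, 1],
    [0, 0, 0, 0, 1],
  ],
)

```text
clock: 23.2
position: [0.5772, -0.033, 0.1423]
eef_rot: [-0.274, 0.267, -0.593, 0.708]
wrist_force: [-0.6, -1.1, 0.9]
grip_width: 0.0001
```

>>> play_rows(
  series=[
    [1.5, 0, 0, 0, 1],
    [1, 0, 0, 0, 1],
    [0, 0, 0, 0, 1],
  ],
)

```text
clock: 23.45
position: [0.5772, -0.0338, 0.1421]
eef_rot: [-0.274, 0.267, -0.592, 0.71]
wrist_force: [-1.4, 5.2, 2.2]
grip_width: -0.0
```

>>> play_rows(
  series=[
    [1, 0, 0, 0, 1],
    [1, 0, 0, 0, 1],
    [0, 0, 0, 0, 1],
  ],
)

```text
clock: 23.7
position: [0.5772, -0.034, 0.142]
eef_rot: [-0.273, 0.267, -0.59, 0.711]
wrist_force: [-2.4, 9.5, 3.7]
grip_width: -0.0002
```

>>> play_rows(
  series=[
    [1, 0, 0, 0, 1],
    [1, 0, 0, 0, 1],
    [1, 0, 0, 0, 1],
    [0, 0, 0, 0, 1],
  ],
)

```text
clock: 24.03
position: [0.5772, -0.0342, 0.142]
eef_rot: [-0.272, 0.267, -0.588, 0.713]
wrist_force: [-5.5, 18.6, 8.7]
grip_width: -0.0005
```

>>> play_rows(
  series=[
    [-6, 0, 0, 0, 1],
    [-5, 0, 0, 0, 1],
    [0, 0, 0, 0, 1],
  ],
)

```text
clock: 24.28
position: [0.5763, -0.0286, 0.1424]
eef_rot: [-0.275, 0.266, -0.593, 0.709]
wrist_force: [-0.5, 1.1, 0.5]
grip_width: 0.0
```

>>> play_rows(
  series=[
    [4, 0, 0, 0, 1],
    [3, 0, 0, 0, 1],
    [2, 0, 0, 0, 1],
    [1, 0, 0, 0, 1],
    [0, 0, 0, 0, 1],
  ],
)

```text
clock: 24.7
position: [0.5772, -0.0342, 0.142]
eef_rot: [-0.272, 0.268, -0.589, 0.713]
wrist_force: [-5.6, 17.9, 8.2]
grip_width: -0.0002
```

>>> play_rows(
  series=[
    [1, 0, 0, 0, 1],
    [1, 0, 0, 0, 1],
    [0, 0, 0, 0, 1],
  ],
)

```text
clock: 24.95
position: [0.5772, -0.0343, 0.142]
eef_rot: [-0.272, 0.268, -0.587, 0.714]
wrist_force: [-8.1, 23.4, 12.1]
grip_width: 0.0
```

```bash
python3 - <<'E'
from h import *
s,r=jg(); F=np.array(s['wrist_force']);T=np.array(s['torque']);print('T',np.round(T,3),'tool F',np.round(r.T@F,2),'tool T',np.round(r.T@T,3))
# line of action relative to reference point: r0=FxT/|F|^2 ; in jig axes
r0=np.cross(F,T)/(F@F);u=F/np.linalg.norm(F);B=np.array([ex,ey,[0,0,1]])
print('r0 jig mm',np.round(B@r0*1e3,1),'u jig',np.round(B@u,3),'pitch',T@u)
for L in(0,.0187,.1,.15,.2):  # reference at TCP - L*Y
    c=s['position']-L*r[:,1]-o+r0
    # intersect with finger front plane x jig = tcp+14.5
    k=((ex@(s['position']-o)+.0145)-ex@c)/(ex@u); print(L,np.round(B@(c+k*u)*1e3,1))
E
```

```text
t 24.95 p [ 0.5772 -0.0343  0.142 ] F [-8.1 23.4 12.1] w 0.0 q [-0.435 -0.026 -0.934 -0.011  0.455  2.727]
X [ 0.167 -0.984 -0.063] Y [ 0.693  0.163 -0.702] Z [0.701 0.074 0.709]
grasp in jig [-41.3  -5.5  33.1] X [ 0.998 -0.011] F jig [-24.4  -3.8  12.1]
T [3.197 0.107 3.217] tool F [-25.09 -10.27   4.59] tool T [ 0.225 -0.027  4.531]
r0 jig mm [-66.6 111.3 -99.9] u jig [-0.888 -0.138  0.438] pitch 0.5609660157508565
0 [ -27.5  131.7 -120. ]
0.0187 [ -27.5  118.3 -106.5]
0.1 [-27.5  60.1 -47.9]
0.15 [-27.5  24.2 -11.9]
0.2 [-27.5 -11.6  24.1]
```

>>> play_rows(
  series=[
    [-4, 0, 0, 0, 1],
    [-4, 0, 0, 0, 1],
    [0, 0, 0, 0, 1],
    [2, 0, 0, 0, 1],
    [1, 0, 0, 0, 1],
    [1, 0, 0, 0, 1],
    [0, 0, 0, 0, 1],
  ],
)

```text
clock: 25.53
position: [0.5773, -0.0341, 0.1422]
eef_rot: [-0.273, 0.267, -0.59, 0.711]
wrist_force: [-4.2, 13.1, 6.3]
grip_width: -0.0002
```

```bash
cat >> h.py <<'E'
def lev():
    s,r=jg(); F=r.T@np.array(s['wrist_force']);T=r.T@np.array(s['torque']);print('tool F',np.round(F,2),'T',np.round(T,3),'lever Y',round(T[2]/-F[0],4),'off Z',round(T[1]/F[0],4))
E
python3 -c "
from h import *
lev()"
```

```text
t 25.53 p [ 0.5773 -0.0341  0.1422] F [-4.2 13.1  6.3] w -0.0002 q [-0.428 -0.028 -0.937 -0.016  0.443  2.735]
X [ 0.161 -0.985 -0.058] Y [ 0.694  0.154 -0.704] Z [0.702 0.073 0.708]
grasp in jig [-41.6  -5.3  33.3] X [ 0.998 -0.017] F jig [-13.6  -1.8   6.3]
tool F [-13.91  -5.33   2.53] T [-0.204  0.059  2.557] lever Y 0.1839 off Z -0.0042
```

>>> play_rows(
  series=[
    [1.5, 0, 0, 0, 1],
    [0, 0, 0, 0, 1],
  ],
)

```text
clock: 25.7
position: [0.5773, -0.0342, 0.1421]
eef_rot: [-0.272, 0.267, -0.589, 0.712]
wrist_force: [-4.9, 17.4, 8.5]
grip_width: 0.0001
```

```bash
python3 -c "
from h import *
lev()"
```

```text
t 25.7 p [ 0.5773 -0.0342  0.1421] F [-4.9 17.4  8.5] w 0.0001 q [-0.431 -0.027 -0.936 -0.014  0.447  2.732]
X [ 0.163 -0.985 -0.06 ] Y [ 0.693  0.158 -0.703] Z [0.702 0.073 0.709]
grasp in jig [-41.5  -5.3  33.3] X [ 0.998 -0.015] F jig [-18.   -1.7   8.5]
tool F [-18.41  -6.62   3.83] T [0.04 0.06 3.39] lever Y 0.1842 off Z -0.0032
```

>>> play_rows(
  series=[
    [-6, 0, 0, 0, 1],
    [-6, 0, 0, 0, 1],
    [0, 6, 0, 0, 1],
    [0, 0, 0, 0, 1],
    [4, 0, 0, 0, 1],
    [3, 0, 0, 0, 1],
    [2, 0, 0, 0, 1],
    [0, 0, 0, 0, 1],
  ],
)

```text
clock: 26.37
position: [0.5814, -0.0329, 0.1378]
eef_rot: [-0.273, 0.267, -0.591, 0.71]
wrist_force: [-0.4, 8.0, 2.9]
grip_width: 0.0
```

```bash
python3 -c "
from h import *
lev()"
```

```text
t 26.37 p [ 0.5814 -0.0329  0.1378] F [-0.4  8.   2.9] w 0.0 q [-0.419 -0.013 -0.937 -0.036  0.434  2.743]
X [ 0.159 -0.986 -0.056] Y [ 0.694  0.152 -0.704] Z [0.703 0.073 0.708]
grasp in jig [-42.1  -1.   28.9] X [ 0.998 -0.019] F jig [-8.   1.   2.9]
tool F [-8.15 -1.07  2.33] T [-0.249  0.047  1.568] lever Y 0.1924 off Z -0.0057
```

>>> play_rows(
  series=[
    [1.5, 0, 0, 0, 1],
    [0, 0, 0, 0, 1],
  ],
)

```text
clock: 26.53
position: [0.5814, -0.033, 0.1377]
eef_rot: [-0.273, 0.267, -0.59, 0.711]
wrist_force: [-1.1, 11.4, 4.1]
grip_width: 0.0001
```

>>> play_rows(
  series=[
    [1, 0, 0, 0, 1],
    [0, 0, 0, 0, 1],
  ],
)

```text
clock: 26.7
position: [0.5814, -0.033, 0.1377]
eef_rot: [-0.273, 0.267, -0.589, 0.712]
wrist_force: [-2.1, 13.8, 5.0]
grip_width: -0.0002
```

```bash
python3 -c "
from h import *
lev()"
```

```text
t 26.7 p [ 0.5814 -0.033   0.1377] F [-2.1 13.8  5. ] w -0.0002 q [-0.422 -0.011 -0.936 -0.033  0.441  2.739]
X [ 0.163 -0.985 -0.059] Y [ 0.693  0.157 -0.703] Z [0.702 0.073 0.708]
grasp in jig [-41.9  -1.1  28.9] X [ 0.998 -0.015] F jig [-13.9   0.4   5. ]
tool F [-14.19  -2.81   3.02] T [-9.200e-02  2.000e-03  2.819e+00] lever Y 0.1986 off Z -0.0002
```

>>> play_rows(
  series=[
    [1, 0, 0, 0, 1],
    [1, 0, 0, 0, 1],
    [0, 0, 0, 0, 1],
  ],
)

```text
clock: 26.95
position: [0.5814, -0.0331, 0.1377]
eef_rot: [-0.272, 0.268, -0.588, 0.713]
wrist_force: [-4.2, 20.6, 7.8]
grip_width: 0.0003
```

>>> play_rows(
  series=[
    [-6, 0, 0, 0, 1],
    [-6, 0, 0, 0, 1],
    [0, 0, 0, 0, 1],
    [4, 0, 0, 0, 1],
    [3, 0, 0, 0, 1],
    [2, 0, 0, 0, 1],
    [2, 0, 0, 0, 1],
    [1, 0, 0, 0, 1],
    [0, 0, 0, 0, 1],
  ],
)

```text
clock: 27.7
position: [0.5814, -0.0332, 0.138]
eef_rot: [-0.272, 0.268, -0.588, 0.714]
wrist_force: [-7.1, 21.4, 10.3]
grip_width: -0.0001
```

>>> play_rows(
  series=[
    [-6, 0, 0, 0, 1],
    [-12, 0, 0, 0, 1],
    [-15, -5, 0, 0, 1],
    [-10, -25, 0, 0, 1],
    [0, -35, 0, 0, 1],
    [0, -35, 0, 0, 1],
    [0, -35, 0, 0, 1],
    [0, 0, 0, 0, 1],
    [0, 0, 0, 0, 1],
  ],
)

```text
clock: 28.45
position: [0.4829, -0.0184, 0.238]
eef_rot: [-0.274, 0.264, -0.595, 0.708]
wrist_force: [0.5, -0.2, -0.3]
grip_width: 0.0001
```

```bash
python3 - <<'E'
from h import *
jg(); a=env.camera("top").astype(float); m=env.camera_model("top")
K=np.array([[m['fx'],0,m['cx']],[0,m['fy'],m['cy']],[0,0,1]]);Rm=R.from_quat(m['rotation']).inv()
def px(P):
    rv=Rm.as_rotvec(); t=-Rm.apply(m['origin']); return cv2.projectPoints(np.array([P]),rv,t,K,m['dist'])[0][0,0]
b0=cv2.imread("pics/top0.png")[:,:,::-1].astype(float)
print('rows: jig y; cols jig x -54..+20 step 4; change vs start image (max channel)')
print('      ',[x for x in range(-54,21,4)])
for y in range(12,-20,-3):
    L=[]
    for x in range(-54,21,4):
        p=px(o+ex*x*1e-3+ey*y*1e-3+[0,0,.03]).astype(np.float32)
        g=lambda im:cv2.getRectSubPix(im.astype(np.float32),(1,1),(float(p[0]),float(p[1])))[0,0]
        L.append(int(np.abs(g(a)-g(b0)).max()))
    print(y,L)
E
```

```text
t 28.45 p [ 0.4829 -0.0184  0.238 ] F [ 0.5 -0.2 -0.3] w 0.0001 q [-0.509 -0.401 -0.909  0.406  0.483  2.667]
X [ 0.152 -0.987 -0.048] Y [ 0.698  0.142 -0.702] Z [0.7   0.073 0.711]
grasp in jig [-74.2 -95.5 129.2] X [ 0.998 -0.026] F jig [ 0.3  0.4 -0.3]
rows: jig y; cols jig x -54..+20 step 4; change vs start image (max channel)
       [-54, -50, -46, -42, -38, -34, -30, -26, -22, -18, -14, -10, -6, -2, 2, 6, 10, 14, 18]
12 [8, 6, 4, 9, 6, 6, 7, 7, 4, 1, 15, 23, 10, 21, 8, 9, 10, 9, 9]
9 [8, 8, 6, 5, 8, 6, 4, 10, 9, 17, 13, 32, 30, 3, 7, 10, 10, 8, 15]
6 [5, 6, 8, 4, 4, 3, 40, 43, 34, 43, 30, 41, 29, 42, 37, 26, 38, 37, 20]
3 [6, 4, 6, 8, 6, 4, 97, 51, 36, 42, 35, 31, 39, 34, 38, 51, 59, 52, 36]
0 [8, 7, 6, 5, 8, 1, 100, 24, 17, 25, 29, 20, 17, 18, 14, 22, 25, 18, 22]
-3 [9, 6, 7, 4, 11, 7, 89, 34, 17, 23, 22, 28, 26, 25, 22, 26, 35, 20, 33]
-6 [6, 7, 8, 4, 7, 10, 97, 31, 36, 51, 45, 61, 55, 41, 19, 9, 25, 3, 11]
-9 [6, 8, 7, 5, 7, 12, 94, 74, 54, 68, 53, 54, 44, 4, 7, 4, 5, 8, 4]
-12 [6, 3, 9, 9, 7, 0, 23, 22, 6, 11, 0, 5, 7, 7, 4, 6, 5, 7, 3]
-15 [5, 6, 5, 8, 7, 8, 4, 10, 7, 6, 7, 8, 9, 3, 8, 4, 5, 5, 7]
-18 [4, 7, 4, 8, 3, 7, 7, 7, 8, 8, 5, 8, 8, 6, 7, 4, 6, 7, 5]
```

```bash
python3 -c "
from station import env
print(env.sign_off())"
```

```text
the job is handed in; nothing more can be done
None
```

The wedge is standing on its narrow edge in the gap, and pushes of about 20 N no longer moved it. I handed the job in at about 28.5 s. `sign_off` gave no verdict, and nothing reads the jaw-on-blank force directly, so the more than 5 N requirement is not confirmed.

**What I did:**
- **Lean:** the moves cannot tilt the tool, so I reached past the arm's limit, which leaned it about 45° toward the robot.
- **Pick and place:** I gripped the wedge end to end and turned it half round about the tool axis. I then set it standing on the bed, stopping at light contact.
- **Driving:** I drove it in with shut fingers in several light taps, each reaching 14–23 N on the arm.

**Last checks:**
- **Tightness:** the wedge crept in over the first taps, from about 27 to about 30–32 mm past the mouth, then stopped. Going by the 1.3 rule, the clamping force should be about 20–30 N, well below the 60 N crush limit.
- **Position:** after backing off, comparing the top camera picture with the start picture put the capped end at x ≈ −30 mm and square across the gap. That puts the thin end about 30 mm inside the mouth.
- **Robot clear:** the wrist force was about zero.

**Less certain:**
- **Upward force:** near the end, the upward force rose to about half the push. The wrist moments and a second push position pointed to contact with the capped end, not the gripper touching the stop. I could not confirm that by eye, because all 12 pictures had been viewed.
- **Bystanders:** I did not check them with a final picture, but the arm's path kept away from them.

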